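# Find the weak spring clip on the job-card rail and take it out

## Robot

A 7-joint arm with a two-finger parallel gripper is mounted at the origin on a cart in front of the work surface, level with it; the furniture and walls round the work are solid. World frame = base frame: x ahead of the robot, y to its left, z up, the work surface at z = 0. Lengths are in m, angles in degrees, forces in N, time in s.
With the tool pointing down it reaches from about 0.4 to 0.85 m from the base axis. Payload 4.4 kg.
Tool frame: the origin (TCP) lies at the very end of the fingers, on their centre line; the grasp point (between the pads) lies grasp_offset behind it (grasp_offset is the distance from the TCP to the grasp point, in m); z points along the fingers, y is the line along which they close (so a half turn about z gives the same grasp; the last joint's range is limited). The gripper opens to 94 mm and grips with 3 to 60 N. Pads are 16 mm wide; open, the fingers measure 119 mm over their backs; the gripper's body (75 mm by 177 mm) begins 78 mm behind the grasp point.
Start: joints at [-74.76, 36.005, 2.206, 86.941, -1.547, 57.084, -1.146], TCP at [0.212, 0.615, 0.205] pointing down, gripper open.
Joint ranges: [-175.42, 175.42], [-21.48, 121.26], [-71.46, 75.88], [10.55, 141.38], [-63.04, 243.04], [13.31, 113.54], [-168.57, 168.57]. Speed limits (degrees/s): [147.25, 147.25, 180, 180, 180, 180, 180].

## Interface

Orientations are given as [roll, pitch, yaw] about the fixed x, y, z axes, in that order (R = Rz(yaw) Ry(pitch) Rx(roll)).
In Python, from bench import * gives the robot as it stands. Calls block until the motion is done:
- move_pose(position, orientation): joint-space move of the TCP to a pose.
- line_to(position, attitude=None, velocity=0.15, max_force=None): straight line of the TCP; attitude=None keeps the orientation; velocity is the mean speed in m/s. With max_force (N) it stops when the force on the tool has changed by that much, and returns True; else False.
- goto_joints(angles): joint-space move.
- open_jaws() and grab(squeeze=None): open the fingers fully, or close them until they stop; squeeze is the grip in N (None keeps the last).
- sleep(seconds).
- solve_ik(position, orientation): joint angles nearest the present ones, or None.
- sense(): the state.
- get_image(name): name is "side" or "top" or "wrist"; returns (picture, depth): 480x640x3 uint8, blue, green, red; 480x640 float32, m along the optical axis (not along the pixel's ray), 0 where there is no reading.
- camera_info(name): a dict with "vertical_fov" (degrees; the focal length in pixels is half the picture's height over the tangent of half this angle, whatever the lens; pixels are square), "cx", "cy" (the principal point, pixels), "k1" (the pictures are not rectified: a ray, as slopes to the right and down, at radius r is drawn at 1 + k1 r^2 times it, then the intrinsics apply), "pose" (4x4, takes a point from camera to world coordinates); the wrist camera has in their place "hand_eye" (4x4, takes a point from camera to tool coordinates, whose origin is the TCP and whose axes are the flange's). Camera axes: x right, y up, looking along -z (the intrinsics and any distortion apply to the point x, -y, -z); pixel columns grow to the right and rows downward; lengths in m; the calibration is good to about 2 mm. A picture is of the moment at which its call begins: read the wrist's pose just before it. camera_info takes no time and is no camera call.
A pose or a line that the arm cannot do raises PlanningError and nothing moves.
- sign_off(): hands the job in; it is judged then, once.
The state is a dict: "t": time; "joints": joint angles; "joint_vel": joint speeds; "effort": joint torques, N m; "eef_pos": TCP position; "tool_rot": TCP orientation; "force": force on the tool from outside, world axes, zero at the start; "wrist_torque": the same for the moment, N m; "finger_gap": finger opening in m; "grasp_force": force on a finger pad.
Only numpy, scipy, OpenCV 4.12 (cv2) and the standard library are available. Lean on these libraries where they do the work, as an engineer would, in place of code of your own. Each camera call takes 0.05 s, during which the arm holds its last target. There are 200 camera calls.

## Task

One of the three spring clips on the aluminium card rail has gone weak. Tug the job cards straight up, gently, at about 7 N, one after another until you find the one that gives, and never drag a card that holds, for that spoils a sound clip. Stand the loose card in the deep black tray, then slide its clip out of the front of the rail by the red tab without forcing it and lay it in the shallow black tray; leave the two sound clips home with their cards seated, and do not disturb the tape measure or the spanner.

Things in the scene. Friction and masses are not known exactly. Their poses are not given: they have to be found in the camera images.
- rail: Aluminium card rail, fixed, 300 (y) x 44 (x) x 17 mm high, black end caps. Origin: centre of its underside; -x is its open front. Three T slots along x at y = -95, 0, +95 mm, shut at the back; slot floor 6 mm up, lips 12.5 to 16.5 mm up, play 1.6 mm to each side and 1.5 mm up. A clip slides 45 mm to -x to come clear.
- slot_lips: The overhanging lips of the rail's slots, part of the rail (same origin and axes): they hold the clips' feet down and take the load when a card is tugged.
- clip_1: Spring clip with a job card; three look alike, one is weak. Black, red tab in front, 300 g. Origin: centre of the foot's underside; x along its slot to the back, z up. Foot 38 x 22 x 5 mm; clip spans x -41 to +19 mm, y +-13 mm. Fixed jaw on -y, hinged jaw sprung shut on +y; they bear on the card at z 24 to 47 mm. A sound clip holds 17 N of upward pull, a weak one 3.3 N.
- clip_2: Spring clip with a job card; three look alike, one is weak. Black, red tab in front, 300 g. Origin: centre of the foot's underside; x along its slot to the back, z up. Foot 38 x 22 x 5 mm; clip spans x -41 to +19 mm, y +-13 mm. Fixed jaw on -y, hinged jaw sprung shut on +y; they bear on the card at z 24 to 47 mm. A sound clip holds 17 N of upward pull, a weak one 3.3 N.
- clip_3: Spring clip with a job card; three look alike, one is weak. Black, red tab in front, 300 g. Origin: centre of the foot's underside; x along its slot to the back, z up. Foot 38 x 22 x 5 mm; clip spans x -41 to +19 mm, y +-13 mm. Fixed jaw on -y, hinged jaw sprung shut on +y; they bear on the card at z 24 to 47 mm. A sound clip holds 17 N of upward pull, a weak one 3.3 N.
- clip_1_tab (a point): Centre of the top of this clip's red pull tab: 18 (x) x 12 (y) mm, reaching 42 mm down from here; 32 mm in front (-x) of the clip's origin and 55 mm above it. Grip it across y.
- clip_2_tab (a point): Centre of the top of this clip's red pull tab: 18 (x) x 12 (y) mm, reaching 42 mm down from here; 32 mm in front (-x) of the clip's origin and 55 mm above it. Grip it across y.
- clip_3_tab (a point): Centre of the top of this clip's red pull tab: 18 (x) x 12 (y) mm, reaching 42 mm down from here; 32 mm in front (-x) of the clip's origin and 55 mm above it. Grip it across y.
- card_1: Job card in the clip of the same number: white steel plate 40 (x) x 4 (y) mm, thick yellow bead along its top, 72 mm high, 90 g. Origin: centre of its lower edge, 24 mm above its clip's origin at the start; z up the card. Bead 40 x 10 mm, z 52 to 72 mm: grip it across y. A tug first lifts card and clip together (4 N) through 1.5 mm of play.
- card_2: Job card in the clip of the same number: white steel plate 40 (x) x 4 (y) mm, thick yellow bead along its top, 72 mm high, 90 g. Origin: centre of its lower edge, 24 mm above its clip's origin at the start; z up the card. Bead 40 x 10 mm, z 52 to 72 mm: grip it across y. A tug first lifts card and clip together (4 N) through 1.5 mm of play.
- card_3: Job card in the clip of the same number: white steel plate 40 (x) x 4 (y) mm, thick yellow bead along its top, 72 mm high, 90 g. Origin: centre of its lower edge, 24 mm above its clip's origin at the start; z up the card. Bead 40 x 10 mm, z 52 to 72 mm: grip it across y. A tug first lifts card and clip together (4 N) through 1.5 mm of play.
- deep_tray: Deep black open tray for the loose card, 75 (x) x 165 (y) x 52 mm high, fixed. Origin: centre of its underside. Floor 3 mm up; a divider 39 mm high at y = +15 to +18 mm, so the large compartment runs from y = -80 to +15 mm, x = -35 to +35 mm.
- shallow_tray: Shallow black open tray for the weak clip, 65 (x) x 140 (y) x 30 mm high, fixed. Origin: centre of its underside. Floor 3 mm up; a divider 24 mm high at y = +13 to +15 mm, so the large compartment runs from y = -67 to +13 mm, x = -30 to +30 mm.
- tape: Yellow and black tape measure, 32 x 96 x 60 mm, lying loose; origin at the centre of its underside. Leave it alone.
- spanner: Steel combination spanner, 24 x 170 x 8 mm, lying loose; origin at the centre of its underside. Leave it alone.
Not all that is in view belongs to the job. What is shaped like the card_2 but purple or turquoise is not meant.

How it is judged (in metres and radians):
On the way, in this order (a step that is already met when the one before it is completed fails the run):
1. a card is drawn clear of its clip's jaws while the clip is home in the rail (((z of card_1 in the frame of clip_1 above 0.055 m and (x of clip_1 in the frame of rail between -0.01 and 0.01 m and z of clip_1 in the frame of rail below 0.01 m)) or (z of card_2 in the frame of clip_2 above 0.055 m and (x of clip_2 in the frame of rail between -0.01 and 0.01 m and z of clip_2 in the frame of rail below 0.01 m)) or (z of card_3 in the frame of clip_3 above 0.055 m and (x of clip_3 in the frame of rail between -0.01 and 0.01 m and z of clip_3 in the frame of rail below 0.01 m)))), for 0.1 s.
2. that card is in the deep tray (((x of card_1 in the frame of deep_tray between -0.036 and 0.036 m and y of card_1 in the frame of deep_tray between -0.081 and 0.081 m and z of card_1 in the frame of deep_tray between -0.005 and 0.045 m) or (x of card_2 in the frame of deep_tray between -0.036 and 0.036 m and y of card_2 in the frame of deep_tray between -0.081 and 0.081 m and z of card_2 in the frame of deep_tray between -0.005 and 0.045 m) or (x of card_3 in the frame of deep_tray between -0.036 and 0.036 m and y of card_3 in the frame of deep_tray between -0.081 and 0.081 m and z of card_3 in the frame of deep_tray between -0.005 and 0.045 m))), for 0.2 s.
3. its clip has been slid out of the front of its slot (x of any of clip_1, clip_2, clip_3 in the frame of rail below -0.04 m), for 0.05 s.
At the end, for the whole second after the job is handed in: Weak clip at rest in the shallow tray (foot inside the walls, under 22 mm up); its card at rest in the deep tray (lower edge inside the walls, under 45 mm up); both sound clips within 10 mm of home, each card upright in its jaws and raised 6 mm at most ((((x of card_1 in the frame of deep_tray between -0.036 and 0.036 m and y of card_1 in the frame of deep_tray between -0.081 and 0.081 m and z of card_1 in the frame of deep_tray between -0.005 and 0.045 m) and (x of clip_1 in the frame of shallow_tray between -0.031 and 0.031 m and y of clip_1 in the frame of shallow_tray between -0.069 and 0.069 m and z of clip_1 in the frame of shallow_tray between -0.005 and 0.022 m) and linear speed of each of card_1, clip_1 below 0.02 m/s and (x of clip_2 in the frame of rail between -0.01 and 0.01 m and z of clip_2 in the frame of rail below 0.01 m) and (z of card_2 in the frame of clip_2 between 0.018 and 0.03 m and angle between the z axis of card_2 and the z axis of clip_2, either way round below 0.15 rad) and (x of clip_3 in the frame of rail between -0.01 and 0.01 m and z of clip_3 in the frame of rail below 0.01 m) and (z of card_3 in the frame of clip_3 between 0.018 and 0.03 m and angle between the z axis of card_3 and the z axis of clip_3, either way round below 0.15 rad)) or ((x of card_2 in the frame of deep_tray between -0.036 and 0.036 m and y of card_2 in the frame of deep_tray between -0.081 and 0.081 m and z of card_2 in the frame of deep_tray between -0.005 and 0.045 m) and (x of clip_2 in the frame of shallow_tray between -0.031 and 0.031 m and y of clip_2 in the frame of shallow_tray between -0.069 and 0.069 m and z of clip_2 in the frame of shallow_tray between -0.005 and 0.022 m) and linear speed of each of card_2, clip_2 below 0.02 m/s and (x of clip_1 in the frame of rail between -0.01 and 0.01 m and z of clip_1 in the frame of rail below 0.01 m) and (z of card_1 in the frame of clip_1 between 0.018 and 0.03 m and angle between the z axis of card_1 and the z axis of clip_1, either way round below 0.15 rad) and (x of clip_3 in the frame of rail between -0.01 and 0.01 m and z of clip_3 in the frame of rail below 0.01 m) and (z of card_3 in the frame of clip_3 between 0.018 and 0.03 m and angle between the z axis of card_3 and the z axis of clip_3, either way round below 0.15 rad)) or ((x of card_3 in the frame of deep_tray between -0.036 and 0.036 m and y of card_3 in the frame of deep_tray between -0.081 and 0.081 m and z of card_3 in the frame of deep_tray between -0.005 and 0.045 m) and (x of clip_3 in the frame of shallow_tray between -0.031 and 0.031 m and y of clip_3 in the frame of shallow_tray between -0.069 and 0.069 m and z of clip_3 in the frame of shallow_tray between -0.005 and 0.022 m) and linear speed of each of card_3, clip_3 below 0.02 m/s and (x of clip_1 in the frame of rail between -0.01 and 0.01 m and z of clip_1 in the frame of rail below 0.01 m) and (z of card_1 in the frame of clip_1 between 0.018 and 0.03 m and angle between the z axis of card_1 and the z axis of clip_1, either way round below 0.15 rad) and (x of clip_2 in the frame of rail between -0.01 and 0.01 m and z of clip_2 in the frame of rail below 0.01 m) and (z of card_2 in the frame of clip_2 between 0.018 and 0.03 m and angle between the z axis of card_2 and the z axis of clip_2, either way round below 0.15 rad)))); the robot touches nothing.
It fails at once if a clip is pulled up against the slot lips with more than 11 N (a sound clip lets go of its card only above that) (contact force between any of clip_1, clip_2, clip_3 and slot_lips above 11 N).
It fails at once if a clip is forced against the rail with more than 25 N (contact force between any of clip_1, clip_2, clip_3 and rail above 25 N).
It fails at once if the tape measure or the spanner is moved more than 20 mm (distance of any of tape, spanner from where it was at the start of the episode above 0.02 m).
It also fails if it takes over 72 s, if anything falls off the work surface, if the arm or the gripper's body presses on something with over 40 N, if the wrist force passes 120 N, or if a joint passes its speed limit or range.

## Working session

There is one attempt and no reset: what is moved stays moved. The work goes in short steps, each a Python script; the robot and the scene stay as the last script left them, time stands still between calls to the robot, and variables do not carry over. Pictures are saved under pics/ and viewed, at most 10 in all, crops included, and the job is handed in when it is done.

```bash
ls; mkdir -p pics
python3 - <<'E'
from bench import *
import cv2,numpy as np
s=sense();print(s)
for n in("top","side"):
    p,d=get_image(n);cv2.imwrite(f"pics/{n}0.png",p);np.save(f"{n}0.npy",d);print(n,camera_info(n),(d>0).mean())
print(camera_info("wrist"))
try: print(grasp_offset)
except Exception as e: print(e)
E
```

```text
pics
{'t': 0.0, 'joints': array([-74.75763787,  36.05967302,   2.20416418,  86.99522809,
        -1.54503543,  57.08298707,  -1.1471486 ]), 'joint_vel': array([-0.09425135,  0.01562183,  0.0689836 ,  0.02850066, -0.01298023,
        0.05691284,  0.0468016 ]), 'effort': array([ 9.82310007e-05, -5.49734509e+01,  1.14352629e+00, -1.86643928e+01,
       -5.22925216e-02,  2.31921795e-02,  1.35256441e-04]), 'eef_pos': array([0.21153574, 0.61391521, 0.20455039]), 'tool_rot': array([-1.79891896e+02,  4.02854926e-03,  1.60986131e+02]), 'force': array([-0.07393555, -0.01325931, -0.60665815]), 'wrist_torque': array([-0.0312539 ,  0.00408269, -0.02621771]), 'grasp_force': 0.0, 'finger_gap': 0.09429565697173574}
top {'vertical_fov': 50.96997189234337, 'cx': 323.93508976748325, 'cy': 231.0499389041991, 'k1': -0.026201300351616802, 'pose': array([[-0.0236238 ,  0.99495615, -0.09748939,  0.37923646],
       [-0.9996871 , -0.02431252, -0.00588252,  0.00483285],
       [-0.00822307,  0.09731992,  0.99521918,  1.23995627],
       [ 0.        ,  0.        ,  0.        ,  1.        ]])} 0.995940755208333
[... 263 characters left out ...]
49146e-01,
         1.16699920e+00],
       [ 2.36453074e-04,  8.71624571e-01,  4.90174002e-01,
         7.36026640e-01],
       [ 0.00000000e+00,  0.00000000e+00,  0.00000000e+00,
         1.00000000e+00]])} 0.995966796875
{'vertical_fov': 66.34231944469443, 'cx': 320.8142920626018, 'cy': 235.9465324219535, 'k1': -0.0013197319307819149, 'hand_eye': array([[ 4.68536932e-04,  9.67750506e-01,  2.51910181e-01,
         7.40347129e-02],
       [ 9.99998647e-01, -5.61708008e-05, -1.64414545e-03,
         5.09109743e-04],
       [-1.57697259e-03,  2.51910610e-01, -9.67749222e-01,
        -1.80207274e-01],
       [ 0.00000000e+00,  0.00000000e+00,  0.00000000e+00,
         1.00000000e+00]])}
0.0188
```

View pics/top0.png

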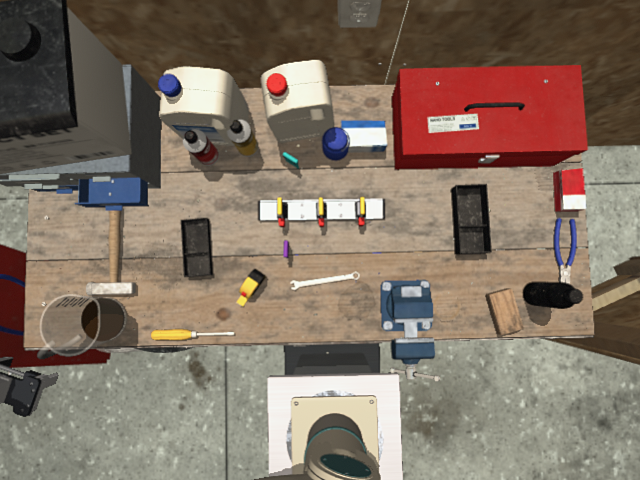

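View pics/side0.png

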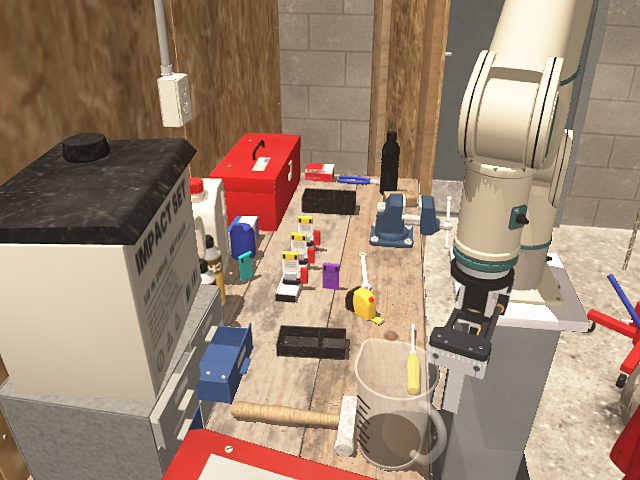

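The top view shows the rail at about (321,210) with red tabs facing the robot. The yellow beads are at x≈281, 322 and 362. There is a small tray at (197,247) on the left and a larger one at (471,219) on the right. The purple and turquoise decoys are at (286,249) and (290,158), the tape is at (251,287) and the spanner at (324,281). The side view agrees.

```bash
cat > h.py <<'E'
import cv2,numpy as np
from bench import *
def rays(n,uv,tool=None):
    c=camera_info(n);f=240/np.tan(np.radians(c["vertical_fov"]/2))
    K=np.array([[f,0,c["cx"]],[0,f,c["cy"]],[0,0,1]])
    q=cv2.undistortPoints(np.float64(uv).reshape(-1,1,2),K,np.array([c["k1"],0,0,0])).reshape(-1,2)
    T=c["pose"] if tool is None else tool@c["hand_eye"]
    return T[:3,3],np.c_[q[:,0],-q[:,1],-np.ones(len(q))]@T[:3,:3].T
def onz(n,uv,z,tool=None):
    o,d=rays(n,uv,tool);return o+d*((z-o[2])/d[:,2])[:,None]
def atdepth(n,uv,dep,tool=None):
    o,d=rays(n,uv,tool);return o+d*np.float64(dep).reshape(-1,1)
def blobs(m,amin=15):
    k,l,s,c=cv2.connectedComponentsWithStats(m.astype(np.uint8),connectivity=8)
    return [(s[i,4],c[i],l==i) for i in range(1,k) if s[i,4]>=amin]
def hsv(p): return [x.astype(int) for x in cv2.split(cv2.cvtColor(p,cv2.COLOR_BGR2HSV))]
E
python3 - <<'E'
from h import *
np.set_printoptions(precision=4,suppress=True)
p=cv2.imread("pics/top0.png");d=np.load("top0.npy");H,S,V=hsv(p)
P=atdepth("top",[(u,v) for v in range(480) for u in range(640)],d.ravel()).reshape(480,640,3)
roi=np.zeros((480,640),bool);roi[185:300,170:500]=1
def show(name,m,z,amin=8):
    for a,c,mm in blobs(m&roi,amin): print(name,a,c,"plane",onz("top",[c],z)[0],"depth",np.median(P[mm],0), "zmax",P[mm][:,2].max())
show("yel",(H>20)&(H<35)&(S>130)&(V>120),.102)
show("red",((H<8)|(H>172))&(S>150)&(V>80),.061)
show("purple",(H>125)&(H<160)&(S>100),.07)
for name,m,z in(("dark",(V<75)&(S<120),None),("rail",(V>190)&(S<40),.017)):
    for a,c,mm in blobs(cv2.morphologyEx((m&roi).astype(np.uint8),cv2.MORPH_CLOSE,np.ones((5,5))),300):
        ct,_=cv2.findContours(mm.astype(np.uint8),0,2);b=cv2.boxPoints(cv2.minAreaRect(ct[0]))
        zz=z or (.052 if c[0]>350 else .03)
        q=onz("top",b,zz);print(name,a,c,"centre",q.mean(0),"sides",np.linalg.norm(q[1]-q[0]),np.linalg.norm(q[2]-q[1]),"yaw",[np.degrees(np.arctan2(*(q[i+1]-q[i])[1::-1])) for i in(0,1)],"z",np.percentile(P[mm][:,2],[2,50,98]))
E
```

```text
yel 70 [279.4286 205.3   ] plane [0.5523 0.1118 0.102 ] depth [0.5532 0.1125 0.1006] zmax 0.10870350854187527
yel 70 [320.5571 205.7143] plane [0.549  0.0179 0.102 ] depth [0.5483 0.0174 0.101 ] zmax 0.10807213361777901
yel 76 [361.9474 205.25  ] plane [ 0.5477 -0.0765  0.102 ] depth [ 0.5498 -0.0768  0.1012] zmax 0.10750482218638258
yel 213 [247.7277 287.1033] plane [0.3681 0.1861 0.102 ] depth [0.3701 0.1928 0.0576] zmax 1.239956274306985
red 50 [360.78 221.06] plane [ 0.5162 -0.0755  0.061 ] depth [ 0.5164 -0.076   0.0597] zmax 1.239956274306985
red 48 [281.1875 221.7708] plane [0.5192 0.1121 0.061 ] depth [0.5205 0.1124 0.0592] zmax 0.06724615753004937
red 42 [320.9762 221.5952] plane [0.5173 0.0182 0.061 ] depth [0.5175 0.0181 0.0604] zmax 0.0690454781212888
red 14 [243.2857 293.6429] plane [0.3528 0.2031 0.061 ] depth [0.3519 0.2048 0.0535] zmax 0.05787912560226527
purple 68 [285.5588 248.6176] plane [0.4549 0.1021 0.07  ] depth [0.455  0.1022 0.0707] zmax 0.07560824074341133
dark 2492 [470.5871 219.7002] centre [ 0.5141 -0.3375  0.052 ] sides 0.08769282495116032 0.170744967412
[... 620 characters left out ...]
np.float64(-91.42389596853624), np.float64(178.26014264175117)] z [-0.      0.017   0.0506]
rail 337 [373.8724 208.0593] centre [ 0.5527 -0.1117  0.017 ] sides 0.04154783696246922 0.048957770510352425 yaw [np.float64(-88.19605404675045), np.float64(-178.86580197617715)] z [0.0106 0.0169 0.0225]
rail 339 [268.0236 209.528 ] centre [0.5556 0.148  0.017 ] sides 0.039402163872848894 0.04704216666964555 yaw [np.float64(-91.45011409133576), np.float64(179.18987339770138)] z [-0.0012  0.0163  0.0216]
rail 379 [322.8839 280.1293] centre [0.3788 0.0126 0.017 ] sides 0.1672422052540891 0.022115384072069547 yaw [np.float64(-84.03121846720819), np.float64(-174.3430019053224)] z [-0.0037  0.0077  0.0134]
```

```bash
cat >> h.py <<'E'
from scipy.spatial.transform import Rotation as Ro
def tool():
    s=sense();T=np.eye(4);T[:3,3]=s["eef_pos"];T[:3,:3]=Ro.from_euler("xyz",s["tool_rot"],degrees=True).as_matrix();return T
np.set_printoptions(precision=4,suppress=True)
YAW=178.6
E
python3 - <<'E'
from h import *
d=np.load("top0.npy")
P=atdepth("top",[(u,v) for v in range(480) for u in range(640)],d.ravel()).reshape(480,640,3)
print("deep",[(r,*np.round(np.median(P[r,468:474],0)[[0,2]],3)) for r in range(182,258,2)])
print("shal",[(r,*np.round(np.median(P[r,194:200],0)[[0,2]],3)) for r in range(216,282,2)])
line_to([.212,.615,.35]);move_pose([.53,.018,.27],[180,0,YAW]);sleep(.3)
T=tool();p,dd=get_image("wrist");cv2.imwrite("pics/w1.png",p);np.save("w1.npy",dd);np.save("T1.npy",T)
print(sense()["joints"],sense()["t"],T[:3,3])
H,S,V=hsv(p)
for n,m,z in(("yel",(H>20)&(H<35)&(S>130)&(V>120),.102),("red",((H<8)|(H>172))&(S>150)&(V>80),.061)):
    for a,c,mm in blobs(m,60):
        v,u=np.nonzero(mm);Q=atdepth("wrist",np.c_[u,v],dd[mm],T);t=abs(Q[:,2]-z)<.006
        if t.sum()>20: print(n,a,c,"top face",t.sum(),Q[t].mean(0),"ext",np.ptp(Q[t],0))
E
```

```text
deep [(182, np.float64(0.616), np.float64(-0.003)), (184, np.float64(0.61), np.float64(0.001)), (186, np.float64(0.597), np.float64(0.042)), (188, np.float64(0.597), np.float64(0.014)), (190, np.float64(0.595), np.float64(0.0)), (192, np.float64(0.589), np.float64(0.002)), (194, np.float64(0.584), np.float64(0.004)), (196, np.float64(0.579), np.float64(0.002)), (198, np.float64(0.574), np.float64(0.004)), (200, np.float64(0.569), np.float64(0.003)), (202, np.float64(0.564), np.float64(0.002)), (204, np.float64(0.559), np.float64(0.003)), (206, np.float64(0.554), np.float64(0.004)), (208, np.float64(0.549), np.float64(0.004)), (210, np.float64(0.544), np.float64(0.002)), (212, np.float64(0.539), np.float64(0.003)), (214, np.float64(0.534), np.float64(0.003)), (216, np.float64(0.529), np.float64(0.003)), (218, np.float64(0.524), np.float64(0.003)), (220, np.float64(0.519), np.float64(0.002)), (222, np.float64(0.514), np.float64(0.003)), (224, np.float64(0.509), np.float64(0.004)), (226, np.float64(0.5), np.float64(0.04)), (228, np.float64(0.499), np.float64(0.003)), (230, np.float64(0.
[... 2225 characters left out ...]
ce 339 [0.5473 0.0203 0.1025] ext [0.0389 0.009  0.0048]
yel 350 [225.9886 237.9771] top face 346 [ 0.5468 -0.0737  0.1022] ext [0.0388 0.0092 0.0078]
yel 359 [417.883  237.4624] top face 356 [0.5507 0.1144 0.1026] ext [0.0388 0.0101 0.0059]
red 96 [508.5208  24.4583] top face 57 [0.3533 0.2051 0.0563] ext [0.0083 0.01   0.0034]
red 238 [408.2101 197.2269] top face 193 [0.518  0.1145 0.0614] ext [0.0173 0.012  0.009 ]
red 154 [321.5779 198.0974] top face 152 [0.5158 0.0209 0.0617] ext [0.0164 0.0107 0.0046]
red 202 [234.3069 199.5297] top face 173 [ 0.5155 -0.0732  0.0612] ext [0.0176 0.0117 0.0082]
red 895 [135.2346 327.6782] top face 101 [ 0.649  -0.1825  0.062 ] ext [0.0021 0.0492 0.0118]
```

View pics/w1.png

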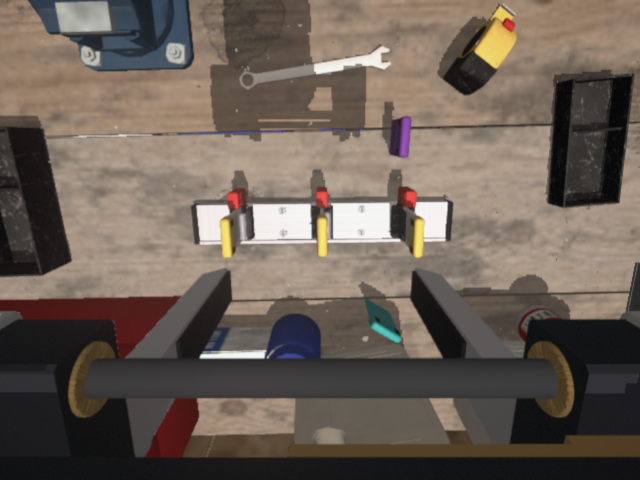

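The wrist view shows the beads at pixel columns 226, 322 and 418, the tabs above them, and the fingers centred at about column 321.5. The top and wrist cameras differ by about 2 mm, so I'll use the mean and check by touch with a gentle close on the first card.

```bash
cat >> h.py <<'E'
CARD={1:(.5512,.1132),2:(.548,.0195),3:(.5472,-.0752)}
def st(m=""):
    s=sense();print(m,"t%.1f"%s["t"],"pos",s["eef_pos"],"F",s["force"],"M",s["wrist_torque"],"gap %.4f gf %.1f"%(s["finger_gap"],s["grasp_force"]));return s
E
python3 - <<'E'
from h import *
x,y=CARD[2]
move_pose([x,y,.2],[180,0,YAW]);line_to([x,y,.1],velocity=.15);line_to([x,y,.076],velocity=.05);sleep(.3)
st("pre");T=tool();p,d=get_image("wrist");cv2.imwrite("pics/w2.png",p)
grab(4);sleep(.3);st("4N")
grab(15);sleep(.3);st("15N")
E
```

```text
pre t6.1 pos [0.5481 0.0195 0.0762] F [0.072  0.06   0.4698] M [ 0.0734 -0.0293  0.0021] gap 0.0940 gf 0.0
4N t7.7 pos [0.5479 0.0194 0.076 ] F [-0.2336 -0.8712 -0.4744] M [-0.1399 -0.0107  0.0221] gap 0.0100 gf 4.0
15N t8.2 pos [0.548  0.0194 0.076 ] F [-0.6002 -1.3502 -0.3122] M [-0.2645  0.0532  0.0669] gap 0.0101 gf 15.0
```

View pics/w2.png

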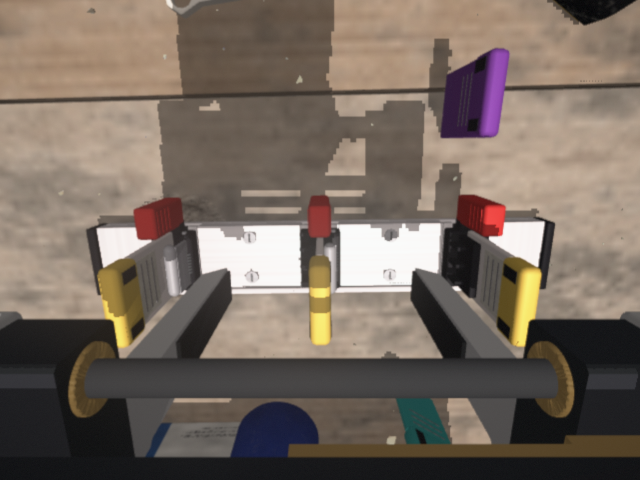

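The bead is at column 320 and the finger midpoint at about 321.5. The grip is centred, with about 1 N of lateral force. Now the tug.

```bash
cat >> h.py <<'E'
def tug():
    s=st("before");z=s["eef_pos"].copy();f0=s["force"][2]
    hit=line_to([z[0],z[1],z[2]+.006],velocity=.004,max_force=7)
    e=st("hit=%s"%hit);print("dz mm",(e["eef_pos"][2]-z[2])*1e3,"dF",e["force"][2]-f0);return hit,z
E
python3 - <<'E'
from h import *
hit,z=tug()
if hit:
    line_to(z,velocity=.01);st("back");open_jaws()
    line_to([z[0],z[1],.13])
E
```

```text
before t8.2 pos [0.548  0.0194 0.076 ] F [-0.6002 -1.3502 -0.3122] M [-0.2645  0.0532  0.0669] gap 0.0101 gf 15.0
hit=False t9.9 pos [0.548  0.0194 0.082 ] F [-0.1174  0.828  -4.3277] M [ 0.1468 -0.0037  0.014 ] gap 0.0103 gf 15.0
dz mm 5.985932228327467 dF -4.0154330233511875
```

It gave at a steady 4 N over 6 mm. That fits the weak clip: 3.3 N plus the card's weight. I'll draw on slowly, guarded, and confirm by camera that it isn't the grip slipping.

Run:
```python
from h import *
z=sense()["eef_pos"]
for dz in (.01,.02,.03,.04):
    print(line_to([z[0],z[1],z[2]+dz],velocity=.02,max_force=5));st()
T=tool();p,d=get_image("wrist");cv2.imwrite("pics/w3.png",p)
print(line_to([z[0],z[1],.19],velocity=.1,max_force=6));sleep(.2);st()
T=tool();p,d=get_image("wrist");cv2.imwrite("pics/w4.png",p)
H,S,V=hsv(p)
for a,c,mm in blobs((H>20)&(H<35)&(S>130)&(V>120),60):
    v,u=np.nonzero(mm);Q=atdepth("wrist",np.c_[u,v],d[mm],T);print("yel",a,c,np.median(Q,0),Q[:,2].max())
```

```text
False
 t10.5 pos [0.5485 0.0193 0.0924] F [ 0.312   0.1454 -0.6302] M [ 0.0709  0.0389 -0.0134] gap 0.0099 gf 15.0
False
 t11.2 pos [0.548  0.0194 0.1021] F [ 0.1133 -0.1953 -1.0578] M [ 0.0302 -0.0264  0.0291] gap 0.0099 gf 15.0
False
 t11.8 pos [0.548  0.0195 0.112 ] F [ 0.5048  0.8548 -1.4487] M [0.0513 0.0121 0.0415] gap 0.0098 gf 15.0
False
 t12.5 pos [0.548  0.0194 0.122 ] F [ 0.1719 -0.1077 -0.7312] M [0.0502 0.0509 0.005 ] gap 0.0102 gf 15.0
False
 t13.6 pos [0.5476 0.0194 0.1893] F [ 0.2385  0.6122 -0.5542] M [-0.0032 -0.0443 -0.0369] gap 0.0099 gf 15.0
yel 591 [541.2487   7.7547] [0.3808 0.1907 0.0603] 0.3696400163693969
yel 562 [444.806  241.2278] [0.5488 0.1142 0.1027] 0.3696400163693969
yel 513 [195.8031 241.8869] [ 0.5449 -0.0738  0.1024] 0.3696400163693969
yel 1562 [320.742  305.3137] [0.5466 0.0205 0.216 ] 0.3696400163693969
```

View pics/w4.png

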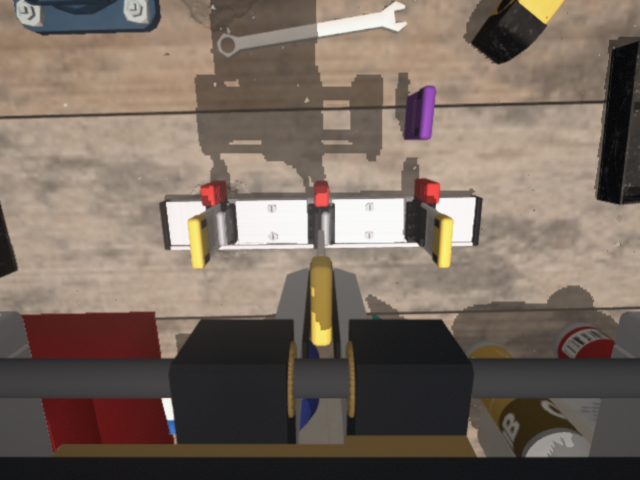

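The card is out: its bead is at z 0.216 in the fingers, and the two sound cards are still at 0.102. Clip 2 is the weak one. Next I go over the deep tray and refine its rim with wrist depth.

```bash
cat >> h.py <<'E'
def rim(lo,hi,cx,cy,name):
    T=tool();p,d=get_image("wrist");cv2.imwrite(f"pics/{name}.png",p)
    v,u=np.nonzero(d>0);Q=atdepth("wrist",np.c_[u,v],d[v,u],T)
    m=(Q[:,2]>lo)&(Q[:,2]<hi)&(abs(Q[:,0]-cx)<.1)&(abs(Q[:,1]-cy)<.07)
    R=Q[m];r=cv2.minAreaRect(np.float32(R[:,:2]));print(name,len(R),"rect",r,"min/max",R.min(0),R.max(0));return R
E
python3 - <<'E'
from h import *
line_to([.548,.0194,.24]);move_pose([.549,-.343,.24],[180,0,YAW]);sleep(.2);st()
R=rim(.046,.058,.517,-.343,"w5")
for lo in np.arange(-.39,-.29,.005):
    m=(R[:,1]>=lo)&(R[:,1]<lo+.005)
    if m.sum(): print(round(lo,3),m.sum(),R[m,0].min(),R[m,0].max())
E
```

```text
t15.7 pos [ 0.5499 -0.3414  0.2401] F [ 0.7798  0.2104 -0.2669] M [ 0.073  -0.0087 -0.0347] gap 0.0098 gf 15.0
w5 1583 rect ((0.5169604420661926, -0.34185826778411865), (0.1653481423854828, 0.07521584630012512), 0.7290406823158264) min/max [ 0.4339 -0.3804  0.046 ] [ 0.5993 -0.3038  0.0554]
-0.385 5 0.4420476993291604 0.45928768570985323
-0.38 560 0.4350075646637805 0.5985506100208295
-0.375 43 0.43500415315936286 0.5987518880462399
-0.37 38 0.43519535607268456 0.5988097576020105
-0.365 36 0.4352234997303454 0.5989560279572508
-0.36 44 0.4344848211625904 0.5993241989305289
-0.355 36 0.4346476280411837 0.5993164846001661
-0.35 20 0.43475287176062644 0.43727870328083096
-0.345 24 0.4347231613555944 0.4371716341753008
-0.34 17 0.43497172005335377 0.43708789699769224
-0.335 25 0.4341532032477623 0.5984348630559526
-0.33 38 0.4341321897707841 0.5987125840042704
-0.325 46 0.43431811182328406 0.59888938070287
-0.32 43 0.4344715987521223 0.5993307320815189
-0.315 36 0.4346162643960043 0.5978306807635293
-0.31 489 0.43392951869264423 0.5979740961400124
-0.305 83 0.5303739031204237 0.5980193899448399
```

Run:
```python
from h import *
x,y=.5495,-.342
line_to([x,y,.12],velocity=.2);print(line_to([x,y,.056],velocity=.05,max_force=8));st()
open_jaws();st("open");line_to([x,y,.2],velocity=.2);sleep(.2)
T=tool();p,d=get_image("wrist");cv2.imwrite("pics/w6.png",p)
H,S,V=hsv(p)
for a,c,mm in blobs((H>20)&(H<35)&(S>130)&(V>120),60):
    v,u=np.nonzero(mm);Q=atdepth("wrist",np.c_[u,v],d[mm],T);print("yel",a,c,np.median(Q,0),Q.min(0),Q.max(0))
```

```text
False
 t17.9 pos [ 0.5498 -0.3422  0.0564] F [ 0.0343 -0.6642 -0.3695] M [-0.0035 -0.0008 -0.0243] gap 0.0102 gf 15.0
open t19.2 pos [ 0.5495 -0.342   0.056 ] F [-0.3779  0.2529 -0.0753] M [ 0.0549 -0.0269 -0.0006] gap 0.0936 gf 0.0
yel 324 [320.8981 228.7377] [ 0.5475 -0.3406  0.0748] [ 0.5297 -0.3455  0.0028] [ 0.5914 -0.3335  0.0771]
```

View pics/w6.png

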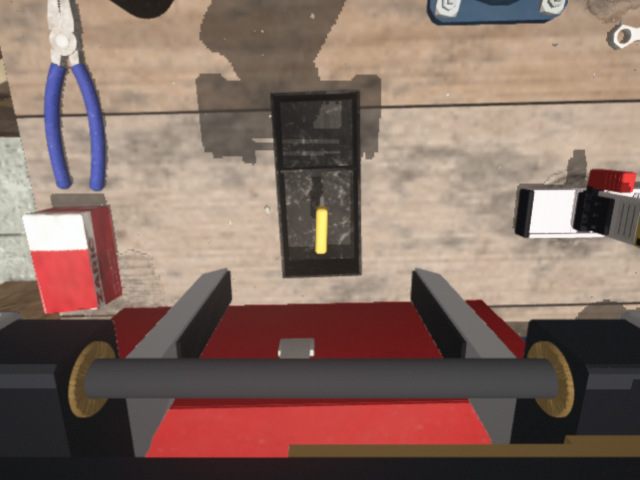

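The card stands upright in the large compartment (bead at pixel (321,229), top at z ≈ 0.075). Now the clip.

Run:
```python
from h import *
x,y=.515,.0197
move_pose([x,y,.2],[180,0,YAW]);line_to([x,y,.09],velocity=.2);print(line_to([x,y,.033],velocity=.06,max_force=5));sleep(.2);st("pre")
grab(4);sleep(.2);st("4N");grab(12);sleep(.2);st("12N");grab(25);sleep(.2);st("25N")
u=np.array([-np.cos(np.radians(1.4)),np.sin(np.radians(1.4)),0]);z=sense()["eef_pos"]
for k in (.01,.03,.045,.06):
    h=line_to(z+u*k,velocity=.03,max_force=7);st("pull %.3f hit=%s"%(k,h))
    if h: break
```

```text
False
pre t23.7 pos [0.5153 0.0197 0.0333] F [-0.1492  0.1002 -0.3016] M [-0.0025 -0.0222 -0.0313] gap 0.0939 gf 0.0
4N t25.1 pos [0.5149 0.0198 0.033 ] F [-0.0626  0.0639  0.4526] M [0.1228 0.0484 0.0041] gap 0.0123 gf 4.0
12N t25.6 pos [0.5149 0.0198 0.033 ] F [0.1292 0.8413 0.201 ] M [0.2878 0.0255 0.0141] gap 0.0116 gf 12.0
25N t26.0 pos [0.515  0.0198 0.033 ] F [-0.2319  1.2092  0.1945] M [0.4077 0.0594 0.0278] gap 0.0120 gf 25.0
pull 0.010 hit=False t26.4 pos [0.504  0.0197 0.033 ] F [-1.7707 -1.3802  1.1301] M [-0.1727  0.3696  0.0111] gap 0.0118 gf 25.0
pull 0.030 hit=False t27.3 pos [0.4842 0.0207 0.033 ] F [-3.1046 -0.1587  1.7607] M [0.0503 0.3634 0.025 ] gap 0.0116 gf 25.0
pull 0.045 hit=False t27.9 pos [0.4701 0.0209 0.033 ] F [ 0.3426 -0.0614 -2.6962] M [0.0179 0.1622 0.0023] gap 0.0120 gf 25.0
pull 0.060 hit=False t28.6 pos [0.4552 0.0213 0.0331] F [-0.3175  0.0172 -2.0643] M [ 0.0231  0.0947 -0.0179] gap 0.0121 gf 25.0
```

Run:
```python
from h import *
grab(45);p=sense()["eef_pos"]
print(line_to([p[0],p[1],.08],velocity=.05,max_force=8));line_to([p[0],p[1],.24],velocity=.15);st("lift")
line_to([.465,.25,.24],velocity=.2);sleep(.2);st()
q,_=get_image("side");cv2.imwrite("pics/s7.png",q[120:420,180:580])
R=rim(.024,.036,.467,.323,"w7")
```

```text
False
lift t31.1 pos [0.4544 0.0213 0.2393] F [ 0.4736  0.1101 -2.8064] M [ 0.0502  0.1335 -0.0109] gap 0.0119 gf 45.0
 t32.6 pos [0.4652 0.249  0.2402] F [ 0.0604 -0.2603 -3.5155] M [0.0492 0.1617 0.0012] gap 0.0117 gf 45.0
w7 1391 rect ((0.46631765365600586, 0.32713621854782104), (0.14040382206439972, 0.06535322219133377), 3.585707664489746) min/max [0.3947 0.2903 0.024 ] [0.5374 0.3626 0.033 ]
```

View pics/w7.png

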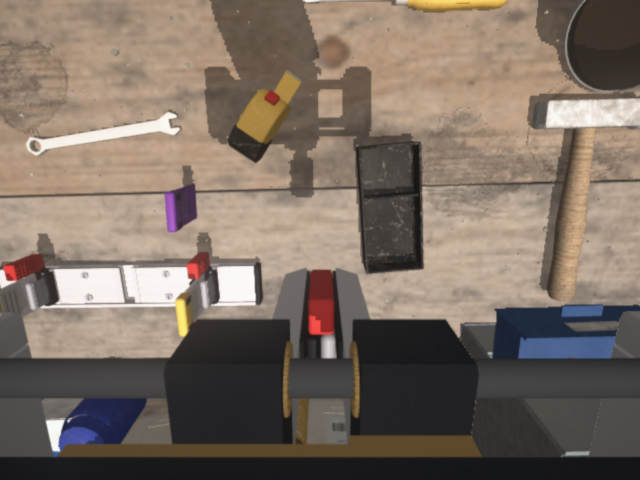

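View pics/s7.png

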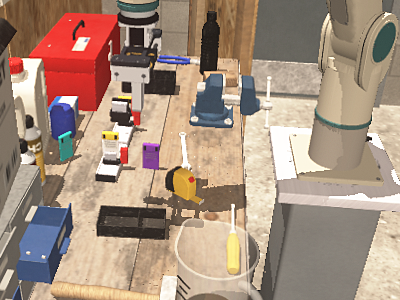

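The wrist view shows the clip held level-ish at (320,305). The shallow tray's rim spans columns 357–422 and its divider is at row 195, so the large compartment is the rear one. The rim measures 140×65 mm with yaw ≈ 3.5°. Placing the clip now.

Run:
```python
from h import *
x,y=.4708,.3268
move_pose([x,y,.2],[180,0,183.4]);line_to([x,y,.1],velocity=.15);h=line_to([x,y,.036],velocity=.03,max_force=5);sleep(.1);s=st("hit=%s"%h)
if s["eef_pos"][2]<.045:
    open_jaws();st("open");line_to([x,y,.22],velocity=.15);sleep(.2)
    T=tool();p,d=get_image("wrist");cv2.imwrite("pics/w8.png",p)
    H,S,V=hsv(p)
    for n,m in(("yel",(H>20)&(H<35)&(S>130)&(V>120)),("red",((H<8)|(H>172))&(S>150)&(V>80))):
        for a,c,mm in blobs(m,60):
            v,u=np.nonzero(mm);Q=atdepth("wrist",np.c_[u,v],d[mm],T);print(n,a,c,np.median(Q,0),Q.min(0),Q.max(0))
```

```text
hit=False t36.3 pos [0.4709 0.3268 0.0361] F [-0.4477 -0.1589 -2.6625] M [0.0173 0.0823 0.0083] gap 0.0122 gf 45.0
open t37.6 pos [0.4708 0.3268 0.036 ] F [-0.1441  0.9182 -0.4268] M [ 0.0794 -0.0385  0.026 ] gap 0.0942 gf 0.0
yel 171 [219.538   63.7193] [0.3298 0.2188 0.005 ] [0.3224 0.2082 0.0026] [0.335  0.2312 0.0071]
yel 1197 [174.1228 100.8471] [0.3711 0.1938 0.0598] [0.3521 0.1743 0.0549] [0.397  0.3232 0.3996]
yel 378 [ 75.8545 302.8466] [0.5473 0.1172 0.1023] [0.397  0.1112 0.0986] [0.5632 0.3232 0.3996]
red 169 [192.2899  78.6391] [0.3513 0.2076 0.0535] [ 0.3371  0.1901 -0.0002] [0.3578 0.2138 0.0581]
red 316 [321.2152 221.6044] [0.4717 0.3283 0.0579] [0.397  0.3221 0.0029] [0.4913 0.3368 0.3996]
red 213 [100.8404 256.3333] [0.5176 0.1178 0.0611] [0.397  0.1113 0.0552] [0.5265 0.3232 0.3996]
red 64 [112.5    253.8906] [0.5189 0.1214 0.0478] [0.5133 0.1204 0.0398] [0.5256 0.1226 0.0543]
```

View pics/w8.png

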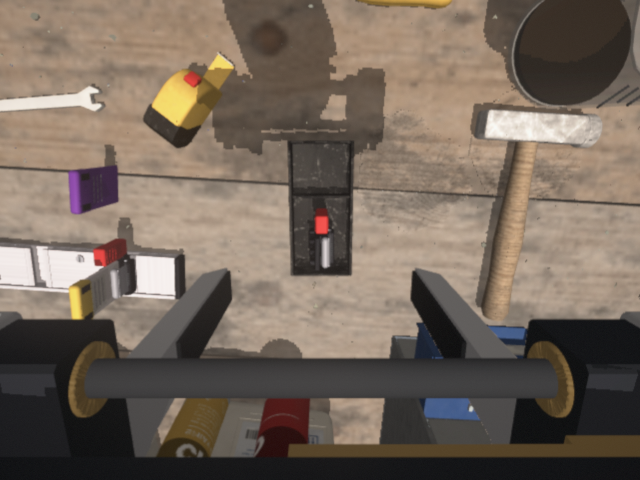

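The clip stands in the large compartment, with its tab at (321,222) and top at z 0.058 (tray floor 3 mm plus 55 mm). The spanner and tape look unmoved and card 1's bead is at z 0.102. Handing in.

```bash
python3 -c "
from h import *
print(sense()['t']);print(sign_off())"
```

```text
39.2583
the job is handed in; nothing more can be done
None
```

The job was handed in at 39 s: clip 2 was the weak one, its card stands in the deep tray and the clip in the shallow tray, and cards 1 and 3 were never tugged; no verdict came back.

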